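# Clamp the border tile in the ratchet press

### The arm

A 7-joint arm with a two-finger parallel gripper is mounted at the origin on the work surface. World frame = base frame: x ahead of the robot, y to its left, z up, the work surface at z = 0. Lengths are in m, angles in rad, forces in N, time in s.
With the tool pointing down it reaches from about 0.4 to 0.9 m from the base axis. Payload 5.6 kg.
Tool frame: the origin (TCP) lies midway between the tips of the shut fingers; the grasp point (between the pads) lies 19 mm behind it (arm.tcp_to_grasp is the z of the grasp point in the tool frame, in m); z points along the fingers, y is the line along which they close (so a half turn about z gives the same grasp; the last joint's range is limited). The gripper opens to 92 mm and grips with 3 to 60 N. Pads are 20 mm wide; open, the fingers measure 128 mm over their backs; the gripper's body (75 mm by 189 mm) begins 69 mm behind the grasp point.
Start: joints at [-1.206, 0.468, -0.012, 1.603, 0.006, 1.071, -0.056], TCP at [0.258, 0.597, 0.178] pointing down, gripper open.
Joint ranges: [-2.53, 2.53], [-0.31, 2.02], [-1.57, 1.55], [0.28, 2.44], [-1.29, 4.43], [0.15, 1.84], [-2.92, 2.92]. Speed limits (rad/s): [2.57, 2.57, 3.14, 3.14, 3.14, 3.14, 3.14].

### API

Orientations are given as a rotation vector (axis times angle).
In Python, from bench import arm, viewer gives the robot as it stands.
- The arm moves only by the tool arm_command, never from a script. Its argument "motion" is a list of rows, each a list of 5 numbers: the finger opening in mm, from 0 to 91.9, then the shift along the world's x, y, z in units of 25 mm (1.0 is 25 mm), then the turn about the world's z in units of 8 degrees (1.0 is 8 degrees). A call has 1 to 10 rows; each row is the pose to reach, as a shift and turn from the pose commanded when the call began; what a row does not reach only later rows make up. A row lasts 1/10 s, in which the tool goes at most 50 mm and 8.59 degrees, less where a joint would pass 70% of its speed; a pose out of reach is approached as far as the arm can. A call with a gripper value outside its range is refused whole. The fingers move at their own pace and stop on an object; "grip_force" is the grip in N (left out, the last holds). Time passes only in rows, so rows that repeat a pose let the fingers close. It gives the time, the measured TCP pose, the force, the opening and the grip force at its end, in the units of the state.
- arm.get_state(): the state, without advancing time (a new reading comes with each control period).
- viewer.camera(name): name is "scene" or "top" or "wrist"; returns (picture, depth): 384x512x3 uint8, red, green, blue; 384x512 float32, m along the optical axis (not along the pixel's ray), 0 where there is no reading.
- viewer.camera_info(name): a dict with "fx", "fy", "cx", "cy" (pixels), "R" (3x3) and "t" (3): a world point X has camera coordinates R X + t; the wrist camera has in their place "tool_from_camera" (4x4, takes a point from camera to tool coordinates, whose origin is the TCP and whose axes are the flange's). Camera axes: x right, y down, z forward; pixel columns grow to the right and rows downward; lengths in m; the calibration is good to about 2 mm. A picture is of the moment at which its call begins: read the wrist's pose just before it. camera_info takes no time and is no camera call.
- arm.finish_job(): hands the job in; it is judged then, once.
Trained networks look in the newest picture that a camera, given by its name, has taken for a name from the list of things; names that differ only in an ending like _2 or _b are one class to them, and where a whole thing is asked for, a point or a joint stands for the part that bears it (a point fixed in the world has none). Each returns a list of dicts, best first, with "p" (0 to 1); they miss things now and then, are a little off and sometimes report something else, mostly with a low value. They report only what shows in the picture. A call takes as long as a camera call. They do not tell look-alikes from the thing itself.
- viewer.silhouettes(camera, name): "mask" (384x512 bool, what is visible of it).
- viewer.tip_of(camera, name): "centre" ([x, y, z] in m, in the coordinates of the camera as it stood for that picture, good to about 4 mm: a listed point, or the origin of a listed thing).
The state is a dict: "time": time; "q": joint angles; "qvel": joint speeds; "joint_torque": joint torques, N m; "tcp_pos": TCP position; "eef_rot": TCP orientation; "contact_force": force on the tool from outside, world axes, zero at the start; "moment": the same for the moment, N m; "opening": finger opening in m; "gripper_force": force on a finger pad.
Only numpy, scipy, OpenCV 4.12 (cv2) and the standard library are available. Lean on these libraries where they do the work, as an engineer would, in place of code of your own. Each camera call takes 0.05 s, during which the arm holds its last target. There are 200 camera calls.

### The job

Take the terracotta tile from the wooden rack and slide it lengthwise, gently, between the guides of the green press until it lies flat on the bed with its end against the stop. Then tighten the orange knob clockwise until its ratchet slips, let it slip on by roughly a tenth of a turn and no more than a fifth, and let go, leaving the tile clamped; leave the white tile and the other things where they are.

Things in the scene. Friction and masses are not known exactly. Their poses are not given: they have to be found in the camera images.
- tile: terracotta tile, a flat bar 140 long (its x) x 50 wide (its y) x 10 thick (its z), about 150 g, both ends alike. Origin: centre of its underside. At the start it lies flat on the rack, its x roughly along the rack's x, in one of the two places of the rack (the white tile has the other).
- white_tile: white tile of the same size as the terracotta one, origin alike; it stays on the rack.
- rack: fixed wooden rack; origin at the centre of its underside on the table. Base board 120 (x) x 200 (y) x 10 high; two bars along y, 10 wide, centred at x = -25 and +25, carry the tiles with their undersides 40 above the table. The tiles lie centred near y = +55 and y = -55 (centres within 6 of these and of x = 0), so both ends of a tile overhang the bars by 40.
- press: green hold-down press, fixed; origin on the table under the screw's axis; x from its open front to its back. Base x -60 to 105, y -50 to 50, 10 high; overhead arm x -22 to 100, 40 wide, z 76 to 90. Steel bed x -55 to 29, 52 wide; its top is set anew each time 40 to 48 above the table, not measured. Tile home: its centre at x = -40, y = 0, its near end juts 55 out of the bed.
- fence: the press's aluminium stop and guides, fixed to it; origin and axes as the press's. Stop plate at the back, 66 wide, z 28 to 70, its front face at x = 30: the tile's end goes against it. Guides left and right, tops at z = 56, inner faces at y = -28 and +28 from x = -30 to 30, opening outwards to about y = -36 and +36 at x = -53. Between them the bed, not yielding.
- pad: round rubber clamp pad under the overhead arm, on the screw's axis, 32 across, 6 thick; origin at the centre of its underside, 66 above the table at the start. It comes down 6 mm per radian of screw turn (fast screw) and presses the tile onto the bed.
- knob_grip (a point): point on the vertical axis of the round fluted orange knob, 122 above the table, the height to grip. The knob is 36 across, from z = 104 to 138; below it a brass collar, 26 across, z 90 to 102, then the overhead arm. The knob stays at its height as it turns, can be gripped at any angle, and tightens clockwise from above: 1.4 to 3.2 rad from the start to the first slip.
- ratchet (a joint): angle (rad) by which the knob's ratchet has slipped clockwise over the brass collar, 0 at the start. Knob and screw turn together at about 0.16 N m until the pad bears on the tile; then the torque climbs within 0.4 rad to the set 0.30 N m and stays there while it slips. The soft sleeve winds up 0.5 rad per N m; at a halt these torques ease to about 0.1 and 0.26. Let go, it keeps clamping (25 N).
- pink_bowl: pink bowl, 110 across, 55 high; origin at its foot; a bystander, to be left alone.
- glaze_mug: blue mug, 76 across, 85 high; origin at its foot; a bystander, to be left alone.
- paint_jar: small jar with a blue cap, 48 across, 55 high; origin at its foot; a bystander, to be left alone.
- yellow_jar: small jar with a yellow cap, 48 across, 55 high; origin at its foot; a bystander, to be left alone.
- brush: brush with a blue handle, 190 long, lying; origin at its foot under the middle; a bystander, to be left alone.
- spatula: spatula, 260 long, lying; origin at its foot under the middle; a bystander, to be left alone.
- brush_cup: clear cup with brushes, 76 across, 95 high, brushes up to 160; origin at its foot; a bystander, to be left alone.
There are look-alikes about, which are no part of the job. There is more than one size of the tile; the one meant has the size given above.

How it is judged:
By the outcome, as a careful person would: the job done as asked, in the order asked, and still so for the second after the job is handed in, with the robot touching nothing.
It also fails if it takes over 72 s, if anything falls off the work surface, if the arm or the gripper's body presses on something with over 40 N, if the wrist force passes 120 N, or if a joint passes its speed limit or range.

## Working session

There is one attempt and no reset: what is moved stays moved. The work goes in short steps, Python scripts to look and compute and a tool call to move; the robot and the scene stay as the last step left them, time stands still between calls to the robot, and variables do not carry over. Pictures are saved under pics/ and viewed, at most 10 in all, crops included, and the job is handed in when it is done.

Besides the shell and the picture viewer there is one more tool, called by a JSON object that holds its "api" and its "payload", one argument or row to a line. arm_command: Moves the arm, as the interface text tells. Its arguments: {"type":"object","properties":{"motion":{"type":"array"},"grip_force":{"type":"number"}},"required":["motion"]}

```bash
mkdir -p pics; ls; cat > h.py <<'E'
import numpy as np, cv2
from scipy.spatial.transform import Rotation as Ro
from bench import arm, viewer
def T(cam):
    """world_from_camera, K"""
    i=viewer.camera_info(cam); M=np.eye(4)
    if 'R' in i:
        M[:3,:3]=np.array(i['R']).T; M[:3,3]=-np.array(i['R']).T@np.array(i['t'])
    else:
        s=arm.get_state(); W=np.eye(4); W[:3,:3]=Ro.from_rotvec(s['eef_rot']).as_matrix(); W[:3,3]=s['tcp_pos']
        M=W@np.array(i['tool_from_camera'])
    return M,i
def cloud(M,i,d):
    v,u=np.mgrid[:384,:512]
    P=np.stack([(u-i['cx'])/i['fx']*d,(v-i['cy'])/i['fy']*d,d],-1)
    return P@M[:3,:3].T+M[:3,3]
def snap(cam,fn=None):
    M,i=T(cam); p,d=viewer.camera(cam)
    if fn: cv2.imwrite('pics/'+fn,p[:,:,::-1])
    return p,d,cloud(M,i,d),M,i
E
python3 - <<'E'
from h import *
for c in ['scene','top']:
    p,d,X,M,i=snap(c,c+'0.png')
    print(c,M[:3,3].round(3),M[:3,2].round(2))
    for n in ['tile','white_tile','rack','press','fence','pad','knob_grip']:
        for r in viewer.tip_of(c,n): print(n,round(r['p'],2),(M[:3,:3]@r['centre']+M[:3,3]).round(4))
a=cv2.imread('pics/scene0.png');b=cv2.imread('pics/top0.png')
cv2.imwrite('pics/both.png',cv2.resize(np.vstack([a,b]),(450,600)) if 0 else np.hstack([a,b])[:, :])
E
```

```text
pics
scene [ 1.238 -0.647  1.012] [-0.49  0.52 -0.7 ]
tile 0.8 [0.5202 0.2828 0.0392]
tile 0.79 [ 3.698e-01  2.536e-01 -2.000e-04]
tile 0.62 [0.6885 0.1815 0.006 ]
white_tile 0.76 [0.5283 0.1788 0.0393]
white_tile 0.19 [ 0.643  -0.4182  0.0019]
rack 0.84 [0.5284 0.2286 0.0013]
rack 0.66 [0.527  0.1767 0.0394]
press 0.59 [ 6.158e-01 -1.714e-01  5.000e-04]
press 0.18 [0.7985 0.0452 0.0025]
fence 0.72 [ 0.6128 -0.1731 -0.001 ]
fence 0.32 [ 0.5262  0.2265 -0.0009]
pad 0.52 [ 0.5285  0.2261 -0.0035]
pad 0.27 [0.5244 0.1773 0.0392]
knob_grip 0.69 [ 0.6142 -0.1724  0.1229]
top [0.416 0.03  1.443] [ 0.11 -0.03 -0.99]
tile 0.83 [ 6.905e-01  1.749e-01 -4.000e-04]
tile 0.8 [0.5204 0.2773 0.0394]
tile 0.75 [ 0.5292  0.2326 -0.0015]
tile 0.72 [ 6.212e-01 -1.745e-01  3.000e-04]
tile 0.67 [ 0.3718  0.2548 -0.0004]
white_tile 0.72 [0.5343 0.1739 0.0416]
white_tile 0.48 [ 0.4475 -0.4382 -0.0046]
rack 0.59 [5.263e-01 2.299e-01 5.000e-04]
rack 0.48 [ 0.6167 -0.1709  0.1217]
press 0.87 [ 6.201e-01 -1.754e-01 -2.000e-04]
press 0.28 [0.5292 0.2286 0.0026]
fence 0.43 [ 0.6156 -0.1719 -0.0021]
knob_grip 0.66 [ 0.6153 -0.1697  0.1227]
knob_grip 0.41 [0.5342 0.176  0.0413]
```

View pics/top0.png

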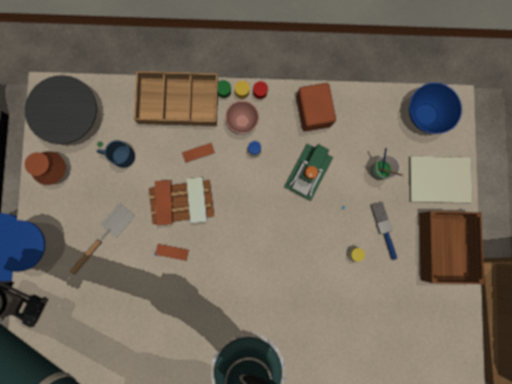

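View pics/scene0.png

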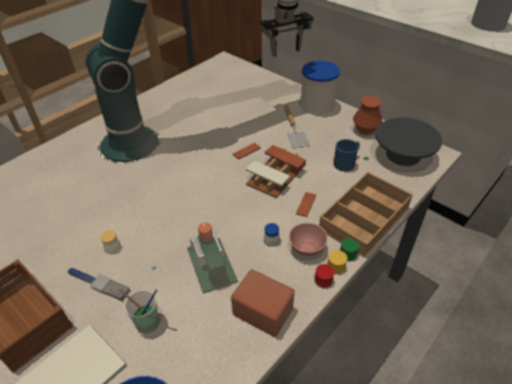

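The pictures show the terracotta tile on the rack at top (162,202), with the white one at (196,200). The press is at (310,172), its knob at (312,172), and its back points up and to the right. Loose smaller tiles lie at (198,152) and (171,252). Next I measure the yaws.

```bash
python3 - <<'E'
from h import *
def rect(P):
    (c,s,a)=cv2.minAreaRect((P[:,:2]*1000).astype(np.float32)); 
    b=cv2.boxPoints((c,s,a)); e=[b[1]-b[0],b[2]-b[1]]; L=max(e,key=np.linalg.norm)
    return np.round(c,1),np.round(s,1),round(np.degrees(np.arctan2(L[1],L[0]))%180,1)
for c in ['top','scene']:
    p,d,X,M,i=snap(c); print(c,'fx',i['fx'])
    for n,at,lo,hi in [('tile',(.52,.28),.042,.06),('white_tile',(.53,.178),.042,.06),('rack',(.528,.229),.004,.06),('press',(.618,-.173),.004,.2)]:
        for r in viewer.silhouettes(c,n):
            m=cv2.erode(r['mask'].astype(np.uint8),np.ones((1,1)))>0
            P=X[m&(d>0)]
            if len(P)<10: continue
            med=np.median(P,0)
            if np.hypot(med[0]-at[0],med[1]-at[1])>.05: continue
            Q=P[(P[:,2]>lo)&(P[:,2]<hi)]
            print(n,round(r['p'],2),len(Q),'medz',np.median(Q[:,2]).round(4),rect(Q))
            if n=='press':
                for a,b in [(.004,.02),(.07,.1),(.11,.15)]:
                    q=P[(P[:,2]>a)&(P[:,2]<b)]
                    if len(q)>8: print('  ',a,len(q),np.median(q[:,2]).round(4),rect(q))
    # green px near press regardless of network
    near=(np.hypot(X[...,0]-.618,X[...,1]+.173)<.14)&(d>0)
    for a,b in [(.07,.1),(.115,.16)]:
        q=X[near&(X[...,2]>a)&(X[...,2]<b)]; print(' all',a,len(q),np.median(q,0).round(4),rect(q))
print(arm.get_state()['time'])
E
```

```text
top fx 444.3842582802702
tile 0.91 680 medz 0.0497 (array([519.7, 280.1]), array([138.5,  51.5]), np.float32(3.5))
white_tile 0.73 670 medz 0.0496 (array([530.5, 175.1]), array([138.9,  48.4]), np.float32(7.0))
rack 0.63 878 medz 0.0108 (array([525.4, 228.7]), array([117.2, 198. ]), np.float32(99.0))
press 0.92 1541 medz 0.0443 (array([ 633.2, -182.9]), array([ 99.8, 165.1]), np.float32(152.9))
   0.004 621 0.0097 (array([ 633.2, -182.9]), array([ 99.8, 165.1]), np.float32(152.9))
   0.07 384 0.0894 (array([ 648.7, -188.2]), array([ 58.2, 122.1]), np.float32(148.0))
   0.11 133 0.137 (array([ 614. , -172.9]), array([34. , 36.7]), np.float32(135.4))
 all 0.07 385 [ 0.6627 -0.1963  0.0894] (array([ 648.7, -188.2]), array([ 58.2, 122.1]), np.float32(148.0))
 all 0.115 130 [ 0.6123 -0.1717  0.1371] (array([ 614.1, -172.9]), array([33.9, 36.5]), np.float32(136.4))
scene fx 441.7512112436284
tile 0.65 451 medz 0.0507 (array([521.1, 278.7]), array([141.2,  57.6]), np.float32(4.9))
white_tile 0.86 487 medz 0.0507 (array([531.5, 173.8]), array([141.9,  55.5]), np.float32(8.1))
press 0.69 2051 medz 0.0468 (array([ 635.7, -184.2]), array([100. , 165.8]), np.float32(153.1))
   0.004 787 0.0106 (array([ 635.7, -184.2]), array([100. , 165.8]), np.float32(153.1))
   0.07 572 0.09 (array([ 651.1, -193.7]), array([ 61.6, 122.7]), np.float32(144.6))
   0.11 205 0.136 (array([ 616.1, -175.2]), array([35.9, 36.3]), np.float32(136.7))
 all 0.07 572 [ 0.6672 -0.2011  0.09  ] (array([ 651.1, -193.7]), array([ 61.6, 122.7]), np.float32(144.6))
 all 0.115 191 [ 0.62   -0.1777  0.1367] (array([ 616.1, -175.2]), array([35.9, 36.3]), np.float32(136.7))
1.3
```

```bash
cat >> h.py <<'E'
PO=np.array([.6144,-.1733]); PY=np.radians(-27)
def inpress(X):
    c,s=np.cos(PY),np.sin(PY); dx=X[...,0]-PO[0]; dy=X[...,1]-PO[1]
    return np.stack([c*dx+s*dy,-s*dx+c*dy,X[...,2]],-1)
def st():
    s=arm.get_state(); R=Ro.from_rotvec(s['eef_rot']).as_matrix()
    print('t',s['time'],'tcp',np.round(s['tcp_pos'],4),'yaw_y',np.degrees(np.arctan2(R[1,1],R[0,1])).round(2),'z',R[:,2].round(3),'q',np.round(s['q'],2),'F',np.round(s['contact_force'],2),'M',np.round(s['moment'],3),'op',round(s['opening'],4),'gf',round(s['gripper_force'],1))
E
python3 - <<'E'
from h import *
st(); print(arm.tcp_to_grasp)
for c in ['top','scene']:
    p,d,X,M,i=snap(c); Q=inpress(X)
    m=(d>0)&(Q[...,0]>-53)&(abs(Q[...,1])<.02)&(Q[...,0]<.0)&(Q[...,0]>-.07)
    q=Q[m]
    for a in np.arange(-.07,0,.01):
        k=(q[:,0]>=a)&(q[:,0]<a+.01); print(c,a.round(2),k.sum(),np.percentile(q[k,2],[10,50,90]).round(4) if k.any() else '')
    # guides
    m=(d>0)&(abs(Q[...,0]+.02)<.012)&(abs(Q[...,1])<.045)&(Q[...,2]>.05)&(Q[...,2]<.06)
    print('guides y',np.sort(Q[m][:,1]).round(3))
E
```

```text
t 1.3 tcp [0.2578 0.5967 0.1785] yaw_y 66.63 z [ 0.  0. -1.] q [-1.21  0.47 -0.01  1.6   0.01  1.07 -0.06] F [ 0.64  0.05 -0.58] M [-0.029  0.03  -0.027] op 0.0916 gf 0.0
-0.0187
top -0.07 41 [-0.0038 -0.0002  0.0049]
top -0.06 59 [0.0057 0.0135 0.0463]
top -0.05 37 [0.0421 0.0445 0.0483]
top -0.04 38 [0.0404 0.0432 0.0459]
top -0.03 57 [0.0403 0.0458 0.0888]
top -0.02 88 [0.0434 0.0928 0.1373]
top -0.01 51 [0.0899 0.1358 0.1399]
top 0.0 0 
guides y [-0.033 -0.032 -0.032 -0.032 -0.03  -0.03  -0.03  -0.03  -0.029 -0.028
 -0.024 -0.018  0.029  0.029  0.029  0.03   0.03   0.03   0.031  0.032
  0.032  0.032  0.033]
scene -0.07 0 
scene -0.06 1 [0.0447 0.0447 0.0447]
scene -0.05 5 [0.042  0.044  0.0475]
scene -0.04 5 [0.0408 0.0432 0.0482]
scene -0.03 4 [0.0444 0.0662 0.0865]
scene -0.02 24 [0.0454 0.1373 0.1399]
scene -0.01 52 [0.0876 0.1378 0.1401]
scene 0.0 0 
guides y [-0.033 -0.033 -0.033 -0.032 -0.032 -0.031 -0.031 -0.03  -0.03  -0.029
 -0.029 -0.029 -0.028 -0.024  0.028  0.028  0.028  0.028  0.028  0.029
  0.029  0.03   0.03   0.031  0.032  0.032  0.032  0.032]
```

{"api": "arm_command", "payload": {
  "motion": [
    [91.9,1.1,-1.6,0,0.5],
    [91.9,2.2,-3.2,0,1],
    [91.9,3.3,-4.9,0,1.5],
    [91.9,4.4,-6.5,0,2],
    [91.9,5.5,-8.1,0,2.5],
    [91.9,6.6,-9.8,-0.3,3],
    [91.9,7.6,-11.4,-0.6,3.45],
    [91.9,8.5,-12.87,-0.8,3.45],
    [91.9,8.5,-12.87,-0.8,3.45],
    [91.9,8.5,-12.87,-0.8,3.45]
  ]
}}

```text
time: 2.4
tcp_pos: [0.4708, 0.2741, 0.1586]
eef_rot: [-0.112, 3.14, 0.0]
contact_force: [0.5, 1.0, 0.2]
opening: 0.0922
gripper_force: 0.0
```

```bash
python3 - <<'E'
from h import *
st()
p,d,X,M,i=snap('wrist','w1.png')
for n in ['tile','white_tile']:
  for r in viewer.silhouettes('wrist',n):
    P=X[r['mask']&(d>0)]
    if len(P)<50: continue
    P=P[P[:,2]>np.percentile(P[:,2],70)-.006]
    c,s,a=cv2.minAreaRect((P[:,:2]*1000).astype(np.float32)); b=cv2.boxPoints((c,s,a)).round(1)
    print(n,round(r['p'],2),np.median(P[:,2]).round(4),np.round(c,1),np.round(s,1),round(a,1),b.tolist())
E
```

```text
t 2.4 tcp [0.4708 0.2741 0.1586] yaw_y 94.08 z [ 0.  0. -1.] q [-0.61  0.31  0.03  1.88 -0.01  0.94  1.06] F [0.46 0.99 0.24] M [ 0.055 -0.015 -0.018] op 0.0922 gf 0.0
tile 0.84 0.0061 [666.8 197.4] [13.8 53.1] 11.3 [[654.7999877929688, 222.10000610351562], [665.2000122070312, 170.0], [678.7999877929688, 172.6999969482422], [668.4000244140625, 224.8000030517578]]
tile 0.76 0.0492 [520.4 277.6] [140.3  50. ] 5.2 [[448.29998779296875, 296.1000061035156], [452.79998779296875, 246.39999389648438], [592.5999755859375, 259.1000061035156], [588.0, 308.8999938964844]]
tile 0.76 0.0065 [365.4 251.6] [102.3  36.4] 80.0 [[338.6000061035156, 204.39999389648438], [374.5, 198.10000610351562], [392.20001220703125, 298.79998779296875], [356.3999938964844, 305.20001220703125]]
white_tile 0.66 0.0491 [528.6 192.6] [140.4  86.3] 7.0 [[453.70001220703125, 226.8000030517578], [464.29998779296875, 141.10000610351562], [603.5999755859375, 158.3000030517578], [593.0, 244.0]]
white_tile 0.3 0.0165 [368.1 502.8] [ 19.7 166.7] 51.9 [[296.5, 546.5], [427.6000061035156, 443.6000061035156], [439.70001220703125, 459.1000061035156], [308.6000061035156, 562.0]]
```

View pics/w1.png

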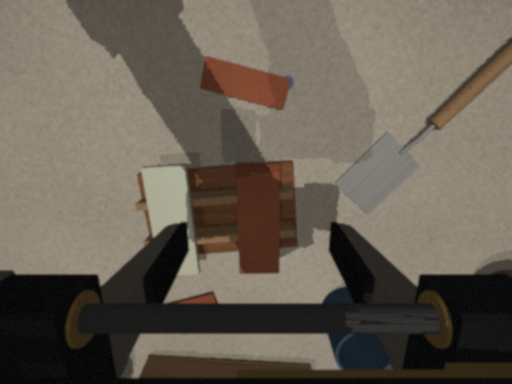

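The wrist view shows the terracotta tile at (258,218) between the open jaws and the white one at (170,218). Going down to grip.

{"api": "arm_command", "payload": {
  "motion": [
    [91.9,0,-0.03,-0.8,0.1],
    [91.9,0,-0.03,-1.8,0.1],
    [91.9,0,-0.03,-2.8,0.1],
    [91.9,0,-0.03,-3.8,0.1],
    [91.9,0,-0.03,-4.6,0.1],
    [91.9,0,-0.03,-5.1,0.1],
    [91.9,0,-0.03,-5.3,0.1],
    [91.9,0,-0.03,-5.3,0.1],
    [91.9,0,-0.03,-5.3,0.1]
  ],
  "grip_force": 40
}}

```text
time: 3.45
tcp_pos: [0.4708, 0.2749, 0.0268]
eef_rot: [-0.138, 3.137, 0.001]
contact_force: [0.1, -0.4, 0.5]
opening: 0.0918
gripper_force: 0.0
```

{"api": "arm_command", "payload": {
  "motion": [
    [60,0,0,0,0],
    [52,0,0,0,0],
    [50,0,0,0,0],
    [40,0,0,0,0],
    [40,0,0,0,0],
    [40,0,0,0,0],
    [40,0,0,0,0],
    [40,0,0,0,0]
  ],
  "grip_force": 40
}}

```text
time: 4.25
tcp_pos: [0.4703, 0.2742, 0.026]
eef_rot: [0.138, -3.139, 0.0]
contact_force: [0.7, 0.1, 0.1]
opening: 0.04
gripper_force: 0.0
```

```bash
python3 -c "
from h import *
st()"
```

```text
t 4.25 tcp [0.4703 0.2742 0.026 ] yaw_y 95.03 z [-0. -0. -1.] q [-0.6   0.5   0.02  1.97 -0.01  0.67  1.08] F [0.74 0.1  0.07] M [ 0.043  0.045 -0.013] op 0.04 gf 0.0
```

The fingers went to 40 mm without touching anything, so I look before doing more.

```bash
python3 - <<'E'
from h import *
p,d,X,M,i=snap('wrist'); q,_,Y,_,_=snap('scene'); t,_,_,_,_=snap('top')
a=cv2.resize(q[100:240,200:400],(500,350)); b=cv2.resize(p,(400,300)); c=cv2.resize(t[130:270,80:270],(400,300))
o=np.zeros((600,800,3),np.uint8); o[:300,:400]=b; o[:300,400:]=c; o[300:,:428]=cv2.resize(a,(428,300)); cv2.imwrite('pics/c1.png',o[:,:,::-1])
m=(abs(X[...,2]-.049)<.006)&(d>0)&(X[...,1]>.225)
print(X[m].min(0),X[m].max(0))
E
```

```text
[0.44879178 0.24765955 0.04303345] [0.59202549 0.30793237 0.05146691]
```

View pics/c1.png

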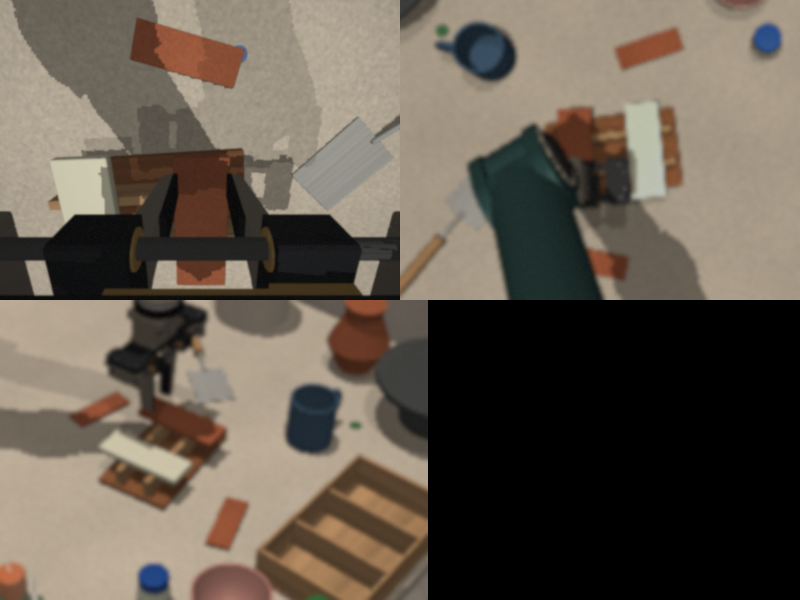

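```bash
python3 - <<'E'
from h import *
M,i=T('wrist'); s=arm.get_state(); p,d,X,M,i=snap('wrist')
R=Ro.from_rotvec(s['eef_rot']).as_matrix(); Q=(X-np.array(s['tcp_pos']))@R
for v in range(225,300,12):
    row=[(u,*(Q[v,u]*1000).round(0).astype(int)) for u in range(195,325,8)]
    print(v,row)
print(viewer.camera_info('wrist')['tool_from_camera'])
st()
E
```

```text
225 [(195, np.int64(-15), np.int64(-53), np.int64(17)), (203, np.int64(-15), np.int64(-46), np.int64(17)), (211, np.int64(9), np.int64(-29), np.int64(-39)), (219, np.int64(9), np.int64(-24), np.int64(-39)), (227, np.int64(9), np.int64(-20), np.int64(-38)), (235, np.int64(2), np.int64(-16), np.int64(-22)), (243, np.int64(2), np.int64(-10), np.int64(-23)), (251, np.int64(3), np.int64(-5), np.int64(-24)), (259, np.int64(3), np.int64(1), np.int64(-24)), (267, np.int64(2), np.int64(6), np.int64(-23)), (275, np.int64(2), np.int64(12), np.int64(-23)), (283, np.int64(3), np.int64(17), np.int64(-24)), (291, np.int64(10), np.int64(21), np.int64(-41)), (299, np.int64(9), np.int64(26), np.int64(-38)), (307, np.int64(9), np.int64(31), np.int64(-40)), (315, np.int64(-19), np.int64(50), np.int64(28)), (323, np.int64(-19), np.int64(57), np.int64(27))]
237 [(195, np.int64(-22), np.int64(-52), np.int64(9)), (203, np.int64(10), np.int64(-31), np.int64(-58)), (211, np.int64(10), np.int64(-26), np.int64(-57)), (219, np.int64(10), np.int64(-22), np.int64(-58)), (227, np.int64(1), np.int64(-20), np.int64(-
[... 4676 characters left out ...]
.int64(-24)), (291, np.int64(-67), np.int64(27), np.int64(-8)), (299, np.int64(-10), np.int64(20), np.int64(-85)), (307, np.int64(0), np.int64(22), np.int64(-98)), (315, np.int64(3), np.int64(24), np.int64(-101)), (323, np.int64(11), np.int64(25), np.int64(-112))]
[[-6.87384478e-04 -9.58746383e-01 -2.84262029e-01  8.03763593e-02]
 [ 9.99999717e-01 -7.46378991e-04  9.92178739e-05  3.22812499e-04]
 [-3.07291984e-04 -2.84261881e-01  9.58746624e-01 -2.05420318e-01]
 [ 0.00000000e+00  0.00000000e+00  0.00000000e+00  1.00000000e+00]]
t 4.45 tcp [0.4703 0.2742 0.026 ] yaw_y 95.03 z [ 0. -0. -1.] q [-0.6   0.5   0.02  1.97 -0.01  0.67  1.08] F [0.45 0.7  0.47] M [ 0.074  0.012 -0.031] op 0.04 gf 0.0
```

{"api": "arm_command", "payload": {
  "motion": [
    [0,0,0,0,0],
    [0,0,0,0,0]
  ],
  "grip_force": 40
}}

```text
time: 4.65
tcp_pos: [0.4703, 0.2742, 0.026]
eef_rot: [0.138, -3.139, -0.0]
contact_force: [-0.3, 0.6, -0.2]
opening: 0.0266
gripper_force: 0.0
```

```bash
python3 - <<'E'
from h import *
M,i=T('wrist'); s=arm.get_state(); p,d,X,M,i=snap('wrist')
R=Ro.from_rotvec(s['eef_rot']).as_matrix(); Q=(X-np.array(s['tcp_pos']))@R*1000
m=(d>0)&(abs(Q[...,1])<45)&(Q[...,0]>-12)&(Q[...,0]<14)&(Q[...,2]>-100)
for z in range(-60,20,4):
    k=m&(Q[...,2]>=z)&(Q[...,2]<z+4)
    if k.any(): print(z,k.sum(),Q[k].min(0).round(),Q[k].max(0).round(), np.median(p[k],0))
st()
E
```

```text
-60 184 [-10. -27. -60.] [ 11.  27. -56.] [50. 45. 40.]
-56 153 [  0. -26. -56.] [ 11.  27. -52.] [49. 45. 39.]
-52 173 [-10. -26. -52.] [ 11.  27. -48.] [50. 40. 36.]
-48 136 [ -3. -25. -48.] [ 11.  27. -44.] [50. 44. 38.]
-44 117 [-11. -25. -44.] [ 11.  26. -40.] [49. 35. 26.]
-40 117 [ -4. -25. -40.] [ 11.  26. -36.] [43. 27. 20.]
-36 18 [  8. -21. -36.] [ 10.  22. -34.] [57.  43.5 35. ]
-28 189 [-12. -24. -26.] [ 14.  23. -24.] [71. 40. 27.]
-24 1624 [-12. -25. -24.] [ 14.  24. -21.] [71. 40. 27.]
12 113 [-12. -45.  15.] [14. 44. 16.] [67. 44. 29.]
16 1138 [-12. -45.  16.] [14. 45. 20.] [63. 41. 27.]
t 4.7 tcp [0.4703 0.2742 0.026 ] yaw_y 95.03 z [ 0.  0. -1.] q [-0.6   0.5   0.02  1.97 -0.01  0.67  1.08] F [0.06 0.65 0.9 ] M [0.032 0.023 0.021] op 0.0221 gf 0.0
```

The depth shows the real fingertips about 35 mm short of the stated TCP, so they are still above the tile. I'll open the fingers and measure their tips again.

{"api": "arm_command", "payload": {
  "motion": [
    [75,0,0,0,0],
    [75,0,0,0,0],
    [75,0,0,0,0],
    [75,0,0,0,0],
    [75,0,0,0,0]
  ]
}}

```text
time: 5.2
tcp_pos: [0.4703, 0.2742, 0.026]
eef_rot: [-0.138, 3.139, -0.0]
contact_force: [1.0, 0.5, 0.7]
opening: 0.0601
gripper_force: 0.0
```

```bash
cat >> h.py <<'E'
def tips():
    s=arm.get_state(); p,d,X,M,i=snap('wrist')
    R=Ro.from_rotvec(s['eef_rot']).as_matrix(); Q=(X-np.array(s['tcp_pos']))@R*1000
    m=(d>0)&(abs(Q[...,1])<70)&(Q[...,0]>-14)&(Q[...,0]<14)&(Q[...,2]>-60)
    for sg in (-1,1):
      for z in range(-56,24,8):
        k=m&(Q[...,2]>=z)&(Q[...,2]<z+8)&(Q[...,1]*sg>0)
        if k.any(): print(sg,z,k.sum(),Q[k].min(0).round(),Q[k].max(0).round(),np.median(p[k],0))
    st(); return p
E
python3 - <<'E'
from h import *
p=tips(); cv2.imwrite('pics/w2.png',p[:,:,::-1])
E
```

```text
-1 -56 201 [-10. -43. -56.] [ 11. -29. -48.] [18. 16. 16.]
-1 -48 174 [-11. -42. -48.] [ 10. -29. -40.] [23. 21. 18.]
-1 -40 76 [-10. -42. -40.] [ 10. -29. -35.] [42.5 33.  24. ]
-1 -32 147 [-14. -24. -25.] [ 14.  -1. -24.] [72. 41. 28.]
-1 -24 1205 [-14. -25. -24.] [ 14.  -1. -21.] [71. 41. 28.]
-1 8 108 [-14. -69.  15.] [10. -2. 16.] [64. 42. 28.]
-1 16 1330 [-14. -70.  16.] [12. -1. 24.] [63. 42. 28.]
1 -56 205 [-10.  30. -56.] [ 11.  44. -48.] [20. 18. 17.]
1 -48 168 [-10.  30. -48.] [ 11.  43. -40.] [21.5 18.5 17. ]
1 -40 83 [ -9.  30. -40.] [ 10.  43. -35.] [39. 30. 23.]
1 -32 134 [-14.   0. -25.] [ 14.  24. -24.] [73. 42. 29.]
1 -24 1198 [-14.   0. -24.] [ 14.  25. -21.] [73. 42. 28.]
1 8 68 [-14.   0.  14.] [13. 43. 16.] [79. 52. 34.]
1 16 748 [-14.   0.  16.] [14. 46. 24.] [76. 51. 34.]
t 5.25 tcp [0.4703 0.2742 0.026 ] yaw_y 95.03 z [ 0.  0. -1.] q [-0.6   0.5   0.02  1.97 -0.01  0.67  1.08] F [0.55 0.55 0.26] M [ 0.027  0.022 -0.041] op 0.0638 gf 0.0
```

View pics/w2.png

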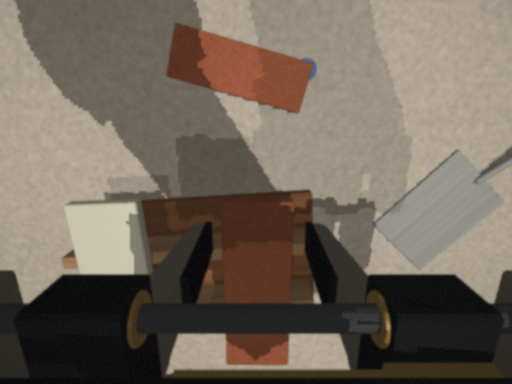

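The fingertips end 35 mm behind the stated TCP at every opening, and about 12 mm above the tile. The fingers at (185,255) and (335,255) straddle the tile, so I lower 34 mm more and grip.

{"api": "arm_command", "payload": {
  "motion": [
    [75,0,0,-0.3,0],
    [75,0,0,-0.6,0],
    [75,0,0,-0.9,0],
    [75,0,0,-1.2,0],
    [75,0,0,-1.36,0],
    [75,0,0,-1.36,0]
  ]
}}

```text
time: 5.85
tcp_pos: [0.4698, 0.2738, -0.0089]
eef_rot: [0.138, -3.137, 0.001]
contact_force: [0.3, -0.9, 1.2]
opening: 0.0752
gripper_force: 0.0
```

{"api": "arm_command", "payload": {
  "motion": [
    [55,0,0,0,0],
    [40,0,0,0,0],
    [40,0,0,0,0],
    [40,0,0,0,0],
    [40,0,0,0,0],
    [40,0,0,0,0]
  ],
  "grip_force": 40
}}

```text
time: 6.45
tcp_pos: [0.4705, 0.2743, -0.0077]
eef_rot: [-0.138, 3.138, 0.0]
contact_force: [-0.3, -0.3, 2.2]
opening: 0.0499
gripper_force: 40.0
```

```bash
python3 - <<'E'
from h import *
tips()
E
```

```text
-1 -56 218 [-14. -38. -56.] [ 14.  -1. -48.] [58. 44. 30.]
-1 -48 78 [  9. -37. -48.] [ 10. -26. -40.] [56. 51. 45.]
-1 -40 32 [  9. -36. -40.] [ 10. -27. -35.] [56.  49.  41.5]
-1 -24 1290 [-14. -70. -19.] [ 12.  -1. -16.] [66. 44. 29.]
-1 -16 485 [-13. -70. -16.] [13. -1. -8.] [62. 43. 29.]
-1 -8 597 [  6. -70.  -8.] [14. -1. -5.] [94. 88. 79.]
1 -56 197 [-14.   0. -56.] [ 14.  39. -48.] [58. 45. 32.]
1 -48 80 [  9.  27. -48.] [ 11.  38. -40.] [56. 51. 46.]
1 -40 32 [  9.  28. -40.] [ 10.  36. -35.] [57.  49.  41.5]
1 -24 593 [ -2.   0. -19.] [ 14.  44. -16.] [66. 44. 29.]
1 -16 292 [-14.   0. -16.] [14. 69. -8.] [67.  47.5 34. ]
1 -8 1147 [-14.   0.  -8.] [14. 70. -5.] [96. 90. 80.]
t 6.5 tcp [ 0.4705  0.2743 -0.0077] yaw_y 95.03 z [ 0.  0. -1.] q [-0.6   0.56  0.02  1.98 -0.01  0.6   1.08] F [-0.32 -0.71  3.16] M [-0.035  0.066  0.001] op 0.0494 gf 40.0
```

{"api": "arm_command", "payload": {
  "motion": [
    [40,0,0,0.3,0],
    [40,0,0,0.8,0],
    [40,0,0,1.4,0],
    [40,0,0,2.0,0],
    [40,0,0,2.4,0],
    [40,0,0,2.4,0]
  ]
}}

```text
time: 7.1
tcp_pos: [0.4714, 0.2749, 0.0539]
eef_rot: [-0.138, 3.136, 0.003]
contact_force: [0.2, -0.0, -1.6]
opening: 0.0496
gripper_force: 40.0
```

{"api": "arm_command", "payload": {
  "motion": [
    [40,-0.1,-0.8,0,-0.2],
    [40,-0.2,-2.4,0,-0.7],
    [40,-0.3,-4.2,0,-1.2],
    [40,-0.5,-6.1,0,-1.8],
    [40,-0.6,-8.0,0,-2.4],
    [40,-0.7,-9.9,0,-2.9],
    [40,-0.8,-11.7,0,-3.4],
    [40,-0.9,-13.3,0,-3.8],
    [40,-1.0,-14.2,0,-4.0],
    [40,-1.0,-14.45,0,-4.0]
  ]
}}

```text
time: 8.1
tcp_pos: [0.443, -0.0908, 0.0514]
eef_rot: [-0.743, -3.051, 0.002]
contact_force: [0.3, -0.8, -0.8]
opening: 0.0497
gripper_force: 40.0
```

```bash
cat >> h.py <<'E'
def box(P):
    c,s,a=cv2.minAreaRect((P[:,:2]*1000).astype(np.float32)); b=cv2.boxPoints((c,s,a)); e=[b[1]-b[0],b[2]-b[1]]; L=max(e,key=np.linalg.norm)
    return np.round(c,1),np.round(s,1),np.round((np.degrees(np.arctan2(L[1],L[0]))+90)%180-90,1)
def terr(p,d,X,lo,hi):
    h=cv2.cvtColor(p,cv2.COLOR_RGB2HSV)
    return (d>0)&((h[...,0]<14)|(h[...,0]>172))&(h[...,1]>110)&(X[...,2]>lo)&(X[...,2]<hi)
E
python3 - <<'E'
from h import *
st(); s=arm.get_state(); t=np.array(s['tcp_pos'])
for c in ['wrist','top','scene']:
    p,d,X,M,i=snap(c,'ins_'+c+'.png')
    m=terr(p,d,X,t[2]+.03,t[2]+.08)&(np.hypot(X[...,0]-t[0]-.045,X[...,1]-t[1]+.02)<.12)
    n,l,stt,ce=cv2.connectedComponentsWithStats(m.astype(np.uint8))
    k=l==1+np.argmax(stt[1:,4]); P=X[k]; print(c,len(P),box(P),'press',(inpress(P).mean(0)*1000).round(1))
    A=np.c_[inpress(P)[:,:2],np.ones(len(P))]; f=np.linalg.lstsq(A,P[:,2],rcond=None)[0]; print(' plane slopes x,y',f.round(4),'z med',np.median(P[:,2]).round(4))
print('tcp in press',(inpress(t)*1000).round(1))
E
```

```text
t 8.1 tcp [ 0.443  -0.0908  0.0514] yaw_y 62.63 z [-0.002 -0.001 -1.   ] q [-0.08  0.34  0.24  2.18 -0.13  0.64  1.34] F [ 0.28 -0.83 -0.83] M [ 0.059 -0.012 -0.008] op 0.0497 gf 40.0
wrist 7348 (array([449.5, -93.8]), array([55.6, 55.2]), np.float32(62.4)) press [-185.8   -4.   108.1]
 plane slopes x,y [ 0.0136 -0.0031  0.1106] z med 0.1083
top 245 (array([ 528.5, -132.8]), array([49. , 48.5]), np.float32(61.4)) press [-93.7  -2.6 108.1]
 plane slopes x,y [1.000e-04 6.200e-03 1.081e-01] z med 0.1084
scene 304 (array([ 505.2, -117.6]), array([ 48.1, 106.4]), np.float32(-30.0)) press [-107.4   -5.4  109.6]
 plane slopes x,y [-0.008  -0.0024  0.1087] z med 0.1096
tcp in press [-190.2   -4.3   51.4]
```

{"api": "arm_command", "payload": {
  "motion": [
    [40,0,0,-0.4,0],
    [40,0,0,-0.9,0],
    [40,0,0,-1.4,0],
    [40,0,0,-1.8,0],
    [40,0,0,-2.0,0],
    [40,0,0,-2.0,0],
    [40,0,0,-2.0,0]
  ]
}}

```text
time: 8.95
tcp_pos: [0.4454, -0.0872, 0.0019]
eef_rot: [-0.733, -3.055, 0.0]
contact_force: [0.4, 0.7, -0.1]
opening: 0.0493
gripper_force: 40.0
```

```bash
python3 - <<'E'
from h import *
st(); s=arm.get_state(); t=np.array(s['tcp_pos'])
print('tcp in press',(inpress(t)*1000).round(1))
for c in ['top','scene']:
    p,d,X,M,i=snap(c)
    m=terr(p,d,X,t[2]+.03,t[2]+.08)&(np.hypot(X[...,0]-t[0]-.045,X[...,1]-t[1]+.02)<.12)
    n,l,stt,ce=cv2.connectedComponentsWithStats(m.astype(np.uint8))
    P=X[l==1+np.argmax(stt[1:,4])]; print(c,box(P),'press',(inpress(P).mean(0)*1000).round(1),np.median(P[:,2]))
    Q=inpress(X)
    m=(d>0)&(Q[...,0]>-.05)&(Q[...,0]<-.032)&(abs(Q[...,1])<.018); print('bed',np.median(Q[m][:,2]).round(4))
    for a in (-.045,-.02):
        m=(d>0)&(abs(Q[...,0]-a)<.01)&(abs(Q[...,1])<.05)&(Q[...,2]>.051)&(Q[...,2]<.06)
        y=Q[m][:,1]; print(' guide mean y',y[y<0].mean().round(4),y[y>0].mean().round(4))
    m=(d>0)&(Q[...,2]>.12)&(np.hypot(Q[...,0],Q[...,1])<.03); print(' knob',box(X[m]))
E
```

```text
t 8.95 tcp [ 0.4454 -0.0872  0.0019] yaw_y 63.02 z [-0. -0. -1.] q [-0.05  0.44  0.2   2.2  -0.17  0.52  1.38] F [ 0.36  0.66 -0.11] M [0.068 0.087 0.026] op 0.0493 gf 40.0
tcp in press [-189.7    0.     1.9]
top (array([ 530.1, -129.5]), array([47.9, 48.7]), np.float32(-25.5)) press [-94.3   1.5  58.9] 0.05910048362669773
bed 0.0443
 guide mean y -0.0344 0.0344
 guide mean y -0.0303 0.0306
 knob (array([ 613.8, -172.6]), array([33.8, 37.3]), np.float32(-43.5))
scene (array([ 504.6, -117.7]), array([ 47.1, 113. ]), np.float32(-26.0)) press [-123.    -3.7   60.3] 0.060258792675995654
bed 0.0445
 guide mean y -0.0357 0.0338
 guide mean y -0.0308 0.0295
 knob (array([ 616.5, -174.7]), array([35. , 35.4]), np.float32(-47.0))
```

{"api": "arm_command", "payload": {
  "motion": [
    [40,0.2,-0.1,0,0],
    [40,0.41,-0.21,0,0],
    [40,0.62,-0.32,0,0],
    [40,0.84,-0.43,0,0],
    [40,1.06,-0.54,0,0],
    [40,1.28,-0.65,0,0],
    [40,1.5,-0.76,0,0],
    [40,1.7,-0.87,0,0],
    [40,1.78,-0.91,0,0],
    [40,1.78,-0.91,0,0]
  ]
}}

```text
time: 10.05
tcp_pos: [0.49, -0.11, 0.0019]
eef_rot: [0.733, 3.055, -0.0]
contact_force: [0.4, 0.2, -0.7]
opening: 0.0498
gripper_force: 40.0
```

```bash
python3 - <<'E'
from h import *
st(); t=np.array(arm.get_state()['tcp_pos'])
print('tcp in press',(inpress(t)*1000).round(1))
p,d,X,M,i=snap('top'); cv2.imwrite('pics/t3.png',cv2.resize(p[130:220,260:380],(800,600),interpolation=cv2.INTER_CUBIC)[:,:,::-1])
E
```

```text
t 10.05 tcp [ 0.49   -0.11    0.0019] yaw_y 63.02 z [ 0. -0. -1.] q [-0.01  0.49  0.2   2.09 -0.18  0.57  1.42] F [ 0.44  0.15 -0.75] M [-0.006  0.075  0.016] op 0.0498 gf 40.0
tcp in press [-1.395e+02 -1.000e-01  1.900e+00]
```

View pics/t3.png

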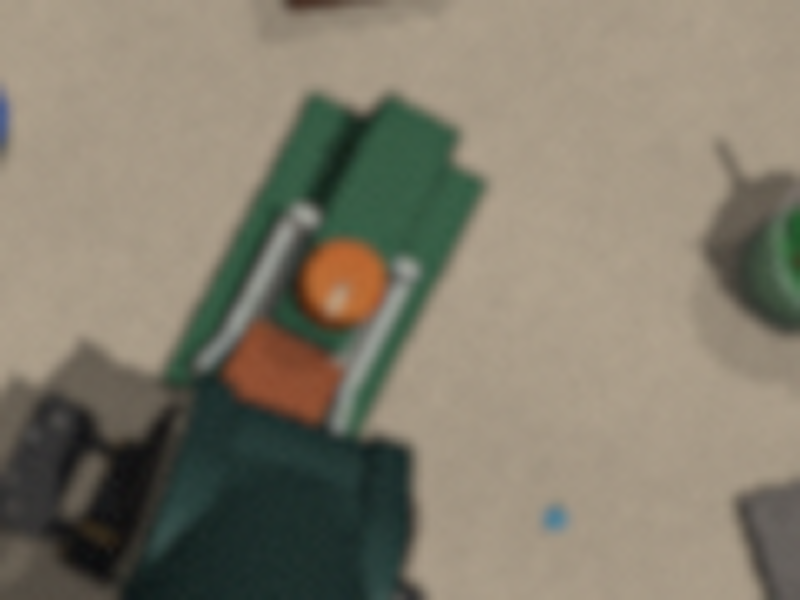

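The tile at (285,370) has its end between the guides with no force. I slide it on to just short of the stop.

{"api": "arm_command", "payload": {
  "motion": [
    [40,0.15,-0.08,0,0],
    [40,0.33,-0.17,0,0],
    [40,0.52,-0.26,0,0],
    [40,0.71,-0.36,0,0],
    [40,0.9,-0.46,0,0],
    [40,1.09,-0.56,0,0],
    [40,1.28,-0.65,0,0],
    [40,1.43,-0.73,0,0],
    [40,1.53,-0.78,0,0],
    [40,1.53,-0.78,0,0]
  ]
}}

```text
time: 11.1
tcp_pos: [0.5284, -0.1295, 0.002]
eef_rot: [0.733, 3.055, -0.0]
contact_force: [-0.4, 0.2, -1.2]
opening: 0.0493
gripper_force: 40.0
```

```bash
python3 - <<'E'
from h import *
st(); t=np.array(arm.get_state()['tcp_pos'])
print('tcp in press',(inpress(t)*1000).round(1))
E
```

```text
t 11.1 tcp [ 0.5284 -0.1295  0.002 ] yaw_y 63.02 z [ 0. -0. -1.] q [ 0.02  0.54  0.2   1.99 -0.18  0.62  1.44] F [-0.38  0.15 -1.22] M [ 0.027  0.039 -0.009] op 0.0493 gf 40.0
tcp in press [-96.5  -0.    2. ]
```

{"api": "arm_command", "payload": {
  "motion": [
    [40,0,0,-0.05,0],
    [40,0,0,-0.1,0],
    [40,0,0,-0.12,0],
    [40,0,0,-0.12,0],
    [40,0,0,-0.12,0]
  ]
}}

```text
time: 11.6
tcp_pos: [0.5281, -0.1293, -0.001]
eef_rot: [0.732, 3.055, 0.0]
contact_force: [-0.1, 0.6, -1.5]
opening: 0.0496
gripper_force: 40.0
```

{"api": "arm_command", "payload": {
  "motion": [
    [40,0,0,-0.02,0],
    [40,0,0,-0.03,0],
    [40,0,0,-0.03,0],
    [40,0,0,-0.03,0]
  ]
}}

```text
time: 12.0
tcp_pos: [0.5281, -0.1294, -0.0018]
eef_rot: [0.733, 3.055, -0.0]
contact_force: [0.5, -0.8, -0.6]
opening: 0.0494
gripper_force: 40.0
```

{"api": "arm_command", "payload": {
  "motion": [
    [40,0,0,-0.02,0],
    [40,0,0,-0.03,0],
    [40,0,0,-0.03,0],
    [40,0,0,-0.03,0]
  ]
}}

```text
time: 12.4
tcp_pos: [0.528, -0.1293, -0.0025]
eef_rot: [-0.733, -3.055, -0.0]
contact_force: [-0.8, -0.2, -1.5]
opening: 0.0495
gripper_force: 40.0
```

{"api": "arm_command", "payload": {
  "motion": [
    [40,0,0,-0.02,0],
    [40,0,0,-0.03,0],
    [40,0,0,-0.03,0],
    [40,0,0,-0.03,0]
  ]
}}

```text
time: 12.8
tcp_pos: [0.5281, -0.1293, -0.0032]
eef_rot: [0.733, 3.055, 0.0]
contact_force: [-0.4, -0.3, -0.3]
opening: 0.0495
gripper_force: 40.0
```

{"api": "arm_command", "payload": {
  "motion": [
    [40,0,0,-0.02,0],
    [40,0,0,-0.03,0],
    [40,0,0,-0.03,0],
    [40,0,0,-0.03,0]
  ]
}}

```text
time: 13.2
tcp_pos: [0.528, -0.1293, -0.0038]
eef_rot: [0.733, 3.055, 0.0]
contact_force: [-1.4, 0.5, 4.6]
opening: 0.0496
gripper_force: 40.0
```

```bash
python3 - <<'E'
from h import *
st()
E
```

```text
t 13.2 tcp [ 0.528  -0.1293 -0.0038] yaw_y 63.03 z [ 0.  0. -1.] q [ 0.02  0.55  0.2   1.99 -0.18  0.61  1.44] F [-1.42  0.54  4.56] M [ 0.078  0.331 -0.059] op 0.0496 gf 40.0
```

Bed contact, about 5 N. Next I push gently towards the stop.

{"api": "arm_command", "payload": {
  "motion": [
    [40,0.04,-0.02,0,0],
    [40,0.08,-0.04,0,0],
    [40,0.12,-0.06,0,0],
    [40,0.16,-0.08,0,0],
    [40,0.18,-0.09,0,0],
    [40,0.18,-0.09,0,0]
  ]
}}

```text
time: 13.8
tcp_pos: [0.5316, -0.1309, -0.0039]
eef_rot: [-0.732, -3.053, -0.001]
contact_force: [-5.3, 2.4, 7.5]
opening: 0.0494
gripper_force: 40.0
```

{"api": "arm_command", "payload": {
  "motion": [
    [40,0.02,-0.01,0,0],
    [40,0.04,-0.02,0,0],
    [40,0.04,-0.02,0,0]
  ]
}}

```text
time: 14.1
tcp_pos: [0.5326, -0.1313, -0.0039]
eef_rot: [-0.732, -3.053, -0.001]
contact_force: [-3.9, 2.3, 8.4]
opening: 0.0497
gripper_force: 40.0
```

{"api": "arm_command", "payload": {
  "motion": [
    [40,0.02,-0.01,0.01,0],
    [40,0.04,-0.02,0.01,0],
    [40,0.04,-0.02,0.01,0]
  ]
}}

```text
time: 14.4
tcp_pos: [0.5338, -0.1319, -0.0037]
eef_rot: [-0.732, -3.053, -0.001]
contact_force: [-4.7, 2.1, 6.2]
opening: 0.0496
gripper_force: 40.0
```

{"api": "arm_command", "payload": {
  "motion": [
    [40,0.02,-0.01,0,0],
    [40,0.04,-0.02,0,0],
    [40,0.04,-0.02,0,0]
  ]
}}

```text
time: 14.7
tcp_pos: [0.5342, -0.1321, -0.0037]
eef_rot: [-0.731, -3.052, -0.001]
contact_force: [-6.2, 3.0, 7.7]
opening: 0.0494
gripper_force: 40.0
```

```bash
python3 - <<'E'
from h import *
st();t=np.array(arm.get_state()['tcp_pos'])
print('tcp in press',(inpress(t)*1000).round(1))
E
```

```text
t 14.7 tcp [ 0.5342 -0.1321 -0.0037] yaw_y 63.06 z [-0.003  0.001 -1.   ] q [ 0.02  0.56  0.2   1.97 -0.19  0.62  1.45] F [-6.22  3.01  7.71] M [0.472 1.025 0.007] op 0.0494 gf 40.0
tcp in press [-90.1   0.3  -3.7]
```

{"api": "arm_command", "payload": {
  "motion": [
    [40,0.02,-0.01,0,0],
    [40,0.04,-0.02,0,0],
    [40,0.04,-0.02,0,0]
  ]
}}

```text
time: 15.0
tcp_pos: [0.5341, -0.1321, -0.0039]
eef_rot: [-0.731, -3.05, -0.002]
contact_force: [-7.8, 3.9, 10.7]
opening: 0.0494
gripper_force: 40.0
```

{"api": "arm_command", "payload": {
  "motion": [
    [40,0.02,-0.01,0,0],
    [40,0.04,-0.02,0,0],
    [40,0.04,-0.02,0,0]
  ]
}}

```text
time: 15.3
tcp_pos: [0.5341, -0.1321, -0.0039]
eef_rot: [-0.73, -3.048, -0.002]
contact_force: [-9.5, 5.1, 11.9]
opening: 0.0495
gripper_force: 40.0
```

```bash
python3 - <<'E'
from h import *
st();t=np.array(arm.get_state()['tcp_pos'])
print('tcp in press',(inpress(t)*1000).round(1))
E
```

```text
t 15.3 tcp [ 0.5341 -0.1321 -0.0039] yaw_y 63.07 z [-0.007  0.003 -1.   ] q [ 0.02  0.57  0.2   1.97 -0.19  0.63  1.45] F [-9.54  5.1  11.87] M [0.886 1.999 0.016] op 0.0495 gf 40.0
tcp in press [-90.3   0.2  -3.9]
```

At the stop (held point at −90.3 mm, so the tile is home). I ease the push, open and lift away.

{"api": "arm_command", "payload": {
  "motion": [
    [40,-0.03,0.015,0,0],
    [40,-0.06,0.03,0,0],
    [40,-0.06,0.03,0,0],
    [51,-0.06,0.03,0,0],
    [55,-0.06,0.03,0,0],
    [62,-0.06,0.03,0,0],
    [70,-0.06,0.03,0,0],
    [70,-0.06,0.03,0,0],
    [70,-0.06,0.03,0,0]
  ]
}}

```text
time: 16.2
tcp_pos: [0.5361, -0.1334, -0.0038]
eef_rot: [0.733, 3.055, -0.0]
contact_force: [0.2, -0.1, -0.5]
opening: 0.0699
gripper_force: 0.0
```

{"api": "arm_command", "payload": {
  "motion": [
    [70,0,0,0.3,0],
    [70,0,0,0.9,0],
    [70,0,0,1.8,0],
    [70,0,0,2.8,0],
    [70,0,0,3.8,0],
    [70,0,0,4.4,0],
    [70,0,0,4.4,0]
  ]
}}

```text
time: 16.9
tcp_pos: [0.5382, -0.1338, 0.1097]
eef_rot: [0.731, 3.049, 0.001]
contact_force: [-0.2, 0.4, 0.5]
opening: 0.0699
gripper_force: 0.0
```

```bash
python3 - <<'E'
from h import *
st()
p,d,X,M,i=snap('wrist','w4.png')
m=terr(p,d,X,.03,.075)&(np.hypot(X[...,0]-.56,X[...,1]+.145)<.09)
n,l,stt,ce=cv2.connectedComponentsWithStats(m.astype(np.uint8)); P=X[l==1+np.argmax(stt[1:,4])]
Q=inpress(P)*1000; print(box(P),'press min/max',np.percentile(Q,[.5,99.5],axis=0).round(1))
f=np.linalg.lstsq(np.c_[Q[:,:2],np.ones(len(Q))],Q[:,2],rcond=None)[0]; print(f.round(3))
E
```

```text
t 16.9 tcp [ 0.5382 -0.1338  0.1097] yaw_y 63.03 z [ 0.006 -0.001 -1.   ] q [-0.02  0.39  0.25  1.92 -0.13  0.84  1.4 ] F [-0.22  0.37  0.52] M [-0.019 -0.019  0.017] op 0.0699 gf 0.0
(array([ 576.5, -154. ]), array([ 49.4, 135.2]), np.float32(-27.5)) press min/max [[-109.9  -23.9   50.5]
 [  11.4   24.4   55.6]]
[ 1.7000e-02 -1.0000e-03  5.4597e+01]
```

View pics/w4.png

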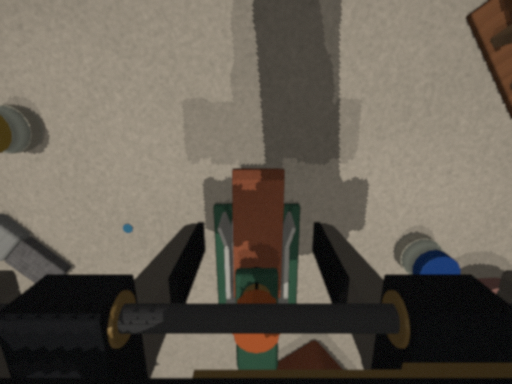

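The wrist view shows the tile at (258,215) between the guides and the knob at (257,320). Its near end is at press x −109.9, so it is home. Next I go above the knob, turning to leave wrist range.

{"api": "arm_command", "payload": {
  "motion": [
    [80,0,0,0.5,0.9],
    [80,0.3,-0.15,0.9,1.9],
    [80,0.9,-0.45,0.9,2.9],
    [80,1.6,-0.8,0.9,3.9],
    [80,2.3,-1.15,0.9,4.9],
    [80,2.8,-1.4,0.9,5.6],
    [80,3.16,-1.6,0.9,5.6],
    [80,3.16,-1.6,0.9,5.6],
    [80,3.16,-1.6,0.9,5.6]
  ]
}}

```text
time: 17.85
tcp_pos: [0.6142, -0.173, 0.128]
eef_rot: [0.484, -3.103, -0.001]
contact_force: [-0.3, 0.2, 0.2]
opening: 0.0796
gripper_force: 0.0
```

```bash
python3 - <<'E'
from h import *
st(); t=np.array(arm.get_state()['tcp_pos'])
p,d,X,M,i=snap('wrist','w5.png')
h=cv2.cvtColor(p,cv2.COLOR_RGB2HSV)
m=(d>0)&(h[...,1]>120)&(h[...,0]<20)&(X[...,2]>.125)&(X[...,2]<.15)&(np.hypot(X[...,0]-.615,X[...,1]+.1735)<.04)
P=X[m]; print(len(P),P[:,2].mean(),cv2.minEnclosingCircle((P[:,:2]*1000).astype(np.float32)),box(P), P.mean(0))
for r in viewer.tip_of('wrist','knob_grip'): print(round(r['p'],2),(M[:3,:3]@r['centre']+M[:3,3]).round(4))
for c in ['top','scene']:
    p,d,X,M,i=snap(c)
    for r in viewer.tip_of(c,'knob_grip')[:1]: print(c,round(r['p'],2),(M[:3,:3]@r['centre']+M[:3,3]).round(4))
E
```

```text
t 17.85 tcp [ 0.6142 -0.173   0.128 ] yaw_y 107.73 z [-0.002  0.    -1.   ] q [ 0.15  0.5   0.09  1.68 -0.05  0.97  2.15] F [-0.34  0.18  0.17] M [ 0.085  0.008 -0.049] op 0.0796 gf 0.0
1805 0.13636627799318382 ((614.310546875, -174.54318237304688), 19.01905632019043) (array([ 614.3, -174.6]), array([37.1, 36. ]), np.float32(17.4)) [ 0.61240846 -0.17537831  0.13636628]
0.77 [ 0.6137 -0.1787  0.1215]
top 0.54 [ 0.6144 -0.1721  0.1215]
scene 0.73 [ 0.6133 -0.1723  0.1239]
```

{"api": "arm_command", "payload": {
  "motion": [
    [80,0,-0.03,-0.5,0],
    [80,0,-0.03,-1.0,0],
    [80,0,-0.03,-1.5,0],
    [80,0,-0.03,-2.0,0],
    [80,0,-0.03,-2.3,0],
    [80,0,-0.03,-2.3,0],
    [50,0,-0.03,-2.3,0],
    [42,0,-0.03,-2.3,0],
    [42,0,-0.03,-2.3,0]
  ],
  "grip_force": 30
}}

```text
time: 19.05
tcp_pos: [0.6156, -0.1742, 0.0719]
eef_rot: [-0.487, 3.102, -0.001]
contact_force: [-0.3, 0.2, 0.3]
opening: 0.0577
gripper_force: 0.0
```

{"api": "arm_command", "payload": {
  "motion": [
    [36,0,0,0,0],
    [20,0,0,0,0],
    [20,0,0,0,0],
    [20,0,0,0,0]
  ],
  "grip_force": 30
}}

```text
time: 19.45
tcp_pos: [0.6153, -0.1744, 0.0715]
eef_rot: [-0.487, 3.103, -0.001]
contact_force: [0.6, -0.9, 0.8]
opening: 0.0356
gripper_force: 30.0
```

```bash
python3 - <<'E'
from h import *
st()
E
```

```text
t 19.45 tcp [ 0.6153 -0.1744  0.0715] yaw_y 107.82 z [ 0.001 -0.    -1.   ] q [ 0.16  0.57  0.09  1.72 -0.06  0.86  2.16] F [ 0.61 -0.95  0.8 ] M [-0.096 -0.024  0.027] op 0.0356 gf 30.0
```

{"api": "arm_command", "payload": {
  "motion": [
    [20,0,0,0,-0.8],
    [20,0,0,0,-1.6],
    [20,0,0,0,-2.4],
    [20,0,0,0,-3.2],
    [20,0,0,0,-4.0],
    [20,0,0,0,-4.8],
    [20,0,0,0,-5.6],
    [20,0,0,0,-6.4],
    [20,0,0,0,-7.2],
    [20,0,0,0,-7.5]
  ]
}}

```text
time: 20.45
tcp_pos: [0.6152, -0.1752, 0.0715]
eef_rot: [1.134, 2.928, -0.002]
contact_force: [-0.3, -2.0, 1.2]
opening: 0.0355
gripper_force: 30.0
```

```bash
python3 - <<'E'
from h import *
st()
E
```

```text
t 20.45 tcp [ 0.6152 -0.1752  0.0715] yaw_y 47.65 z [ 0.001 -0.002 -1.   ] q [-0.03  0.58  0.35  1.73 -0.24  0.87  1.26] F [-0.34 -2.02  1.18] M [-0.54   0.067  0.209] op 0.0355 gf 30.0
```

{"api": "arm_command", "payload": {
  "motion": [
    [20,0,0,0,-0.7],
    [20,0,0,0,-1.4],
    [20,0,0,0,-2.1],
    [20,0,0,0,-2.8],
    [20,0,0,0,-3.5],
    [20,0,0,0,-4.2],
    [20,0,0,0,-4.8],
    [20,0,0,0,-4.8],
    [20,0,0,0,-4.8]
  ]
}}

```text
time: 21.35
tcp_pos: [0.6148, -0.1754, 0.0715]
eef_rot: [2.029, 2.397, -0.002]
contact_force: [-1.3, -4.6, 2.5]
opening: 0.0356
gripper_force: 30.0
```

```bash
cat >> h.py <<'E'
def mz(n=4):
    s=arm.get_state(); v=[s['moment'][2]]
    for _ in range(n): viewer.camera('wrist'); v.append(arm.get_state()['moment'][2])
    st(); print('mz mean',np.mean(v).round(3),np.round(v,3))
E
python3 - <<'E'
from h import *
mz()
E
```

```text
t 21.55 tcp [ 0.6148 -0.1754  0.0715] yaw_y 9.44 z [ 0.    -0.001 -1.   ] q [-0.14  0.61  0.51  1.74 -0.37  0.89  0.69] F [-1.83 -5.08  1.99] M [-1.24   0.544  0.143] op 0.0357 gf 30.0
mz mean 0.121 [0.075 0.134 0.138 0.114 0.143]
```

{"api": "arm_command", "payload": {
  "motion": [
    [20,-0.01,-0.02,0,-0.5],
    [20,-0.02,-0.04,0,-1.0],
    [20,-0.02,-0.04,0,-1.5],
    [20,-0.02,-0.04,0,-2.0],
    [20,-0.02,-0.04,0,-2.0]
  ]
}}

```text
time: 22.05
tcp_pos: [0.6146, -0.1754, 0.0715]
eef_rot: [2.344, 2.091, -0.0]
contact_force: [-2.7, -3.5, 3.5]
opening: 0.0352
gripper_force: 30.0
```

```bash
python3 - <<'E'
from h import *
mz()
E
```

```text
t 22.25 tcp [ 0.6146 -0.1754  0.0715] yaw_y -6.5 z [ 0. -0. -1.] q [-0.19  0.62  0.58  1.74 -0.42  0.9   0.46] F [-2.38 -3.65  4.55] M [-1.046  0.544  0.15 ] op 0.0358 gf 30.0
mz mean 0.168 [0.183 0.145 0.162 0.2   0.15 ]
```

{"api": "arm_command", "payload": {
  "motion": [
    [20,0,0,0,-0.35],
    [20,0,0,0,-0.7],
    [20,0,0,0,-0.7]
  ]
}}

```text
time: 22.55
tcp_pos: [0.6145, -0.1754, 0.0714]
eef_rot: [2.444, 1.974, -0.0]
contact_force: [-2.1, -3.2, 4.6]
opening: 0.0353
gripper_force: 30.0
```

```bash
python3 - <<'E'
from h import *
mz(6)
E
```

```text
t 22.85 tcp [ 0.6145 -0.1754  0.0715] yaw_y -12.1 z [ 0. -0. -1.] q [-0.2   0.63  0.6   1.74 -0.44  0.91  0.37] F [-3.44 -4.04  5.66] M [-0.958  0.705  0.286] op 0.0356 gf 30.0
mz mean 0.266 [0.252 0.239 0.271 0.256 0.264 0.293 0.286]
```

{"api": "arm_command", "payload": {
  "motion": [
    [20,0,0,0,-0.35],
    [20,0,0,0,-0.7],
    [20,0,0,0,-0.7]
  ]
}}

```text
time: 23.15
tcp_pos: [0.6145, -0.1753, 0.0714]
eef_rot: [2.538, 1.852, -0.0]
contact_force: [-2.4, -4.8, 5.9]
opening: 0.0357
gripper_force: 30.0
```

```bash
python3 - <<'E'
from h import *
mz(6)
E
```

```text
t 23.45 tcp [ 0.6145 -0.1753  0.0714] yaw_y -17.7 z [-0. -0. -1.] q [-0.22  0.63  0.63  1.75 -0.46  0.91  0.29] F [-2.41 -4.02  5.17] M [-0.977  0.741  0.264] op 0.0355 gf 30.0
mz mean 0.291 [0.271 0.331 0.283 0.274 0.309 0.308 0.264]
```

{"api": "arm_command", "payload": {
  "motion": [
    [20,0,0,0,-0.5],
    [20,0,0,0,-1.0],
    [20,0,0,0,-1.5],
    [20,0,0,0,-2.0],
    [20,0,0,0,-2.0]
  ]
}}

```text
time: 23.95
tcp_pos: [0.6143, -0.1753, 0.0714]
eef_rot: [2.771, 1.48, -0.001]
contact_force: [-4.1, -4.5, 6.8]
opening: 0.0356
gripper_force: 30.0
```

```bash
python3 - <<'E'
from h import *
mz(6)
E
```

```text
t 24.25 tcp [ 0.6143 -0.1753  0.0714] yaw_y -33.7 z [-0. -0. -1.] q [-0.27  0.65  0.7   1.75 -0.51  0.93  0.05] F [-2.85 -3.91  6.33] M [-0.912  0.901  0.176] op 0.0353 gf 30.0
mz mean 0.265 [0.286 0.303 0.251 0.288 0.264 0.288 0.176]
```

The torque stays on a plateau, so the ratchet has been slipping since about 121°, roughly 20° so far. I add 17°, then let go and rise.

{"api": "arm_command", "payload": {
  "motion": [
    [20,0,0,0,-0.5],
    [20,0,0,0,-1.0],
    [20,0,0,0,-1.5],
    [20,0,0,0,-2.0],
    [20,0,0,0,-2.1],
    [20,0,0,0,-2.1]
  ]
}}

```text
time: 24.85
tcp_pos: [0.6141, -0.1752, 0.0714]
eef_rot: [-2.957, -1.061, 0.001]
contact_force: [-4.1, -3.3, 6.1]
opening: 0.0355
gripper_force: 30.0
```

```bash
python3 - <<'E'
from h import *
mz(4)
E
```

```text
t 25.05 tcp [ 0.6141 -0.1752  0.0714] yaw_y -50.49 z [-0.001  0.    -1.   ] q [-0.31  0.68  0.77  1.75 -0.57  0.95 -0.19] F [-4.45 -3.27  7.08] M [-0.79   1.069  0.283] op 0.0354 gf 30.0
mz mean 0.287 [0.277 0.312 0.279 0.283 0.283]
```

{"api": "arm_command", "payload": {
  "motion": [
    [50,0,0,0,0],
    [75,0,0,0,0],
    [75,0,0,0,0],
    [75,0,0,0,0],
    [75,0,0,0,0],
    [75,0,0,0,0]
  ]
}}

```text
time: 25.65
tcp_pos: [0.6146, -0.1749, 0.0712]
eef_rot: [-2.957, -1.06, -0.0]
contact_force: [0.3, -0.2, -0.2]
opening: 0.0749
gripper_force: 0.0
```

{"api": "arm_command", "payload": {
  "motion": [
    [75,0,0,0.5,0],
    [75,0,0,1.2,0],
    [75,0,0,2.2,0],
    [75,0,0,3.2,0],
    [75,-0.8,0.4,4.2,0],
    [75,-1.8,0.9,4.6,0],
    [75,-2.8,1.4,4.6,0],
    [75,-3.8,1.9,4.6,0],
    [75,-4.4,2.2,4.6,0],
    [75,-4.4,2.2,4.6,0]
  ]
}}

```text
time: 26.65
tcp_pos: [0.5036, -0.1191, 0.1876]
eef_rot: [-2.955, -1.06, -0.004]
contact_force: [0.5, 1.0, 0.2]
opening: 0.0749
gripper_force: 0.0
```

```bash
python3 - <<'E'
from h import *
st()
a,*_=snap('wrist'); p,d,X,M,i=snap('scene')
o=np.zeros((400,800,3),np.uint8); o[:300,:400]=cv2.resize(a,(400,300)); o[:,400:]=cv2.resize(p[190:310,160:280],(400,400),interpolation=cv2.INTER_CUBIC)
cv2.imwrite('pics/fin.png',o[:,:,::-1])
p,d,X,M,i=snap('wrist')
m=terr(p,d,X,.03,.075)&(np.hypot(X[...,0]-.56,X[...,1]+.145)<.09)
if m.sum()>100:
    Q=inpress(X[m])*1000; print('press',np.percentile(Q,[.5,99.5],axis=0).round(1)); print(np.linalg.lstsq(np.c_[Q[:,:2],np.ones(len(Q))],Q[:,2],rcond=None)[0].round(3))
E
```

```text
t 26.65 tcp [ 0.5036 -0.1191  0.1876] yaw_y -50.55 z [ 0.001  0.003 -1.   ] q [-0.61  0.31  0.95  1.96 -0.3   1.02 -0.4 ] F [0.51 0.96 0.2 ] M [-0.048  0.112  0.041] op 0.0749 gf 0.0
press [[-108.   -23.5   51.5]
 [  24.1   25.4   55.5]]
[ 0.0000e+00 -3.0000e-03  5.3654e+01]
```

View pics/fin.png

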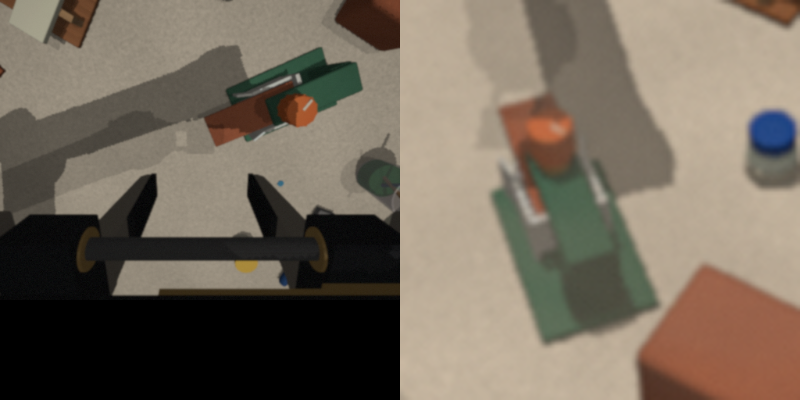

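The tile lies level at (245,115) in the press under the orange knob, with its near end at home within calibration. The gripper is clear, so I hand in.

```bash
python3 -c "
from bench import arm
print(arm.finish_job())"
```

```text
the job is handed in; nothing more can be done
None
```

I handed the job in at about 27 s of the 72 s limit: the terracotta tile lies flat against the stop, clamped, with the ratchet slipped by an estimated 37° (about a tenth of a turn, judged from the torque plateau) and the gripper clear of everything.

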